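# Turn a finish sample over in the ring binder

## Task

The pale wood test piece has been compared with the pale sample in the finish binder, and now wants comparing with the dark sample on the back of the same leaf. Take the test piece off and set it down flat on the bare bench clear of the binder, then turn that top leaf across the rings and lay it down flat on the other side without letting it slam, so that its dark face shows. Finally lay the test piece flat in the middle of the dark face and let go; leave the binder's other leaves and the things lying round it as they are.

Things in the scene. Friction and masses are not known exactly. Their poses are not given: they have to be found in the camera images.
- binder: Black sample binder, lying open, fixed on the bench: 190 mm along the spine, 270 mm wide, covers 5 mm thick. Origin: middle of the spine, on the bench; x along the spine (about away from the robot), y to the left cover, z up. At the start two leaves lie on its right side (-y), one on the other, and one on its left. Left of it a drill stand's lever juts out, 0.37 m up.
- arch_axis (a point): Centre line of the two closed steel arches (the rings), 14 mm over the bench, midway between them; axes as the binder. The arches, 4.5 mm wire, stand at x = -40 and +40 mm; each has upright legs at y = -25 and +25 mm joined by a half circle of radius 25 mm about this line; top 41 mm over the bench.
- leaf: Leaf to turn, top one on the right: loose stiff plywood, 5 mm thick, 160 mm along the spine, about 90 g, pale sample above, dark one below; two 13 mm holes slide and turn on the arches. Origin: midway between the holes, on the dark side. x along the spine, board from y = -105 to +12 mm, z out of the pale face (up at the start). It lies 10 to 15 mm over the bench, and the same when turned.
- leaf_tab (a point): Centre of the bead on the leaf's pull tab (x = 0, y = -128, z = 2.5 mm of the leaf; axes as the leaf): a smooth round bar 9 mm thick and 30 mm long, lying along the spine across the end of a 22 mm wide neck, past the cover's edge, 8 mm of air below it. Gripped lightly by its two ends (fingers closing along the spine) it turns between the pads. Next tabs 62 mm away.
- leaf_reverse (a point): Centre of the dark sample on the leaf's reverse (148 mm along the spine, 83 mm across), at x = 0, y = -58, z = 0 mm of the leaf; faces down at the start, 15 mm over the bench and facing up when the leaf lies turned. Axes as the leaf.
- leaf_under: The leaf under the one to turn, on the right: same size, loose on the same arches, its tab 62 mm nearer the robot than the top leaf's. Stays where it is. Origin on its hole line, underside; z up.
- leaf_left: The leaf already on the left cover: same size, its tab 62 mm towards the far end of the spine. The turned leaf comes to lie on it. Stays where it is. Origin on its hole line, underside; z up.
- test_piece: Pale wood test piece, a plain block 45 x 75 x 18 mm (x, y, z), about 40 g, at the start lying on the top leaf, its length roughly along the spine. Origin: centre of its underside; y along its length, z up. The bench left of the binder's near left corner is clear (about 0.43 m ahead of the robot, 0.05 m to its left).
- pencil: Flat red carpenter's pencil, 177 x 12 x 8 mm, lying on the bench on the robot's side of the binder; bystander. Origin at the centre of its underside.
- rule: Folded yellow rule, 16 x 203 x 13 mm, lying on the bench behind the binder; bystander. Origin at the centre of its underside.
- dog_tall: Upright round wooden bench dog, 40 mm across, 56 mm tall, on the bench left of the binder; bystander. Origin at the centre of its underside.
- sanding_block: Red sanding block with cork sole, 46 x 103 x 42 mm, on the bench left of the binder; bystander. Origin at the centre of its underside.
Not all that is in view belongs to the job. What is meant by the test_piece is not purple, and is the larger of those in its own colour.

How it is judged:
By the outcome, as a careful person would: the job done as asked, in the order asked, and still so for the second after the job is handed in, with the robot touching nothing.
It also fails if it takes over 70 s, if anything falls off the work surface, if the arm or the gripper's body presses on something with over 40 N, if the wrist force passes 120 N, or if a joint passes its speed limit or range.

## Robot

A 6-joint arm with a two-finger parallel gripper is mounted at the origin on a cart in front of the work surface, level with it; the furniture and walls round the work are solid. World frame = base frame: x ahead of the robot, y to its left, z up, the work surface at z = 0. Lengths are in m, angles in rad, forces in N, time in s.
With the tool pointing down it reaches from about 0.375 to 0.9 m from the base axis. Payload 3.1 kg.
Tool frame: the origin (TCP) lies on the centre line of the jaws, within the pads' length; the fingertips stand 14 mm ahead of it and the grasp point (between the pads) lies 5 mm behind it; z points along the fingers, y is the line along which they close (so a half turn about z gives the same grasp; the last joint's range is limited). The gripper opens to 87 mm and grips with 3 to 60 N. Pads are 19 mm wide; open, the fingers measure 117 mm over their backs; the gripper's body (75 mm by 190 mm) begins 51 mm behind the grasp point.
Start: joints at [-1.425, 0.527, 1.433, -0, 1.181, -0.178], TCP at [0.199, -0.592, 0.237] pointing down, gripper open.
Joint ranges: [-3.08, 3.08], [-0.75, 2.2], [0.22, 2.44], [-1.43, 4.57], [0, 2.65], [-2.85, 2.85]. Speed limits (rad/s): [2.79, 2.79, 3.14, 3.14, 3.14, 3.14].

## Interface

Orientations are given as a unit quaternion [x, y, z, w].
In Python, from rig import robot gives the robot as it stands.
- The arm moves only by the tool move_arm, never from a script. Its argument "commands" is a list of rows, each an object with "hand": the finger opening in cm, from 0 to 8.7; "travel": the shift along the tool's x, y, z in cm, a list of three; "twist": the turn, a rotation vector about the tool's x, y, z in degrees, a list of three. In form: [{"hand": hand, "travel": [dx, dy, dz], "twist": [wx, wy, wz]}, ...]. A call has 1 to 5 rows; each row shifts and turns the commanded pose from where the row before left it, along the tool's axes as they then stand; what a row does not reach is not made up. A row lasts 1/12 s, in which the tool goes at most 41.7 mm and 7.16 degrees, less where a joint would pass 70% of its speed; a pose out of reach is approached as far as the arm can. A call is refused whole if a number of a shift passes 4.17 or a number of a turn 7.16, either way. A call with a gripper value outside its range is refused whole. The fingers move at their own pace and stop on an object; "force" is the grip in N (left out, the last holds). Time passes only in rows, so rows that do not move let the fingers close. It gives the time, the measured TCP pose, the force, the opening and the grip force at its end, in the units of the state.
- robot.get_obs(): the state, without advancing time (a new reading comes with each control period).
- robot.camera(name): name is "scene" or "top"; returns a dict with "frame" (420x560x3 uint8, red, green, blue), "fov_y" (degrees; the focal length in pixels is half the picture's height over the tangent of half this angle, whatever the lens; pixels are square), "cx", "cy" (the principal point, pixels), "k1" (the pictures are not rectified: a ray, as slopes to the right and down, at radius r is drawn at 1 + k1 r^2 times it, then the intrinsics apply), "extrinsics" (4x4, takes a point from camera to world coordinates). Camera axes: x right, y down, z forward; pixel columns grow to the right and rows downward; lengths in m; the calibration is good to about 2 mm. A picture is of the moment at which its call begins. There is no depth.
- robot.hand_in(): hands the job in; it is judged then, once.
The state is a dict: "time": time; "q": joint angles; "joint_velocities": joint speeds; "joint_torque": joint torques, N m; "position": TCP position; "tool_rot": TCP orientation; "ft_force": force on the tool from outside, world axes, zero at the start; "moment": the same for the moment, N m; "grip_width": finger opening in m; "grip_force": force on a finger pad.
Only numpy, scipy, OpenCV 4.12 (cv2) and the standard library are available. Lean on these libraries where they do the work, as an engineer would, in place of code of your own. Each camera call takes 0.05 s, during which the arm holds its last target. There are 200 camera calls.

## Working session

There is one attempt and no reset: what is moved stays moved. The work goes in short steps, Python scripts to look and compute and a tool call to move; the robot and the scene stay as the last step left them, time stands still between calls to the robot, and variables do not carry over. Pictures are saved under pics/ and viewed, at most 11 in all, crops included, and the job is handed in when it is done.

Besides the shell and the picture viewer there is one more tool, called after ">>>" in YAML: its name, and indented under it one key for each argument. move_arm: Moves the arm, as the interface text tells. Its arguments: {"type":"object","properties":{"commands":{"type":"array"},"force":{"type":"number"}},"required":["commands"]}

```bash
mkdir -p pics; cat > h.py <<'E'
import numpy as np, cv2
from scipy.spatial.transform import Rotation as R
from rig import robot
def cam(n):
    c=robot.camera(n); c['f']=c['frame'].shape[0]/2/np.tan(np.radians(c['fov_y'])/2); c['E']=np.array(c['extrinsics']); return c
def ray(c,u,v):
    K=np.array([[c['f'],0,c['cx']],[0,c['f'],c['cy']],[0,0,1.]])
    d=cv2.undistortPoints(np.array([[[u,v]]],float),K,np.array([c['k1'],0,0,0.]),) if 0 else None
    x,y=(u-c['cx'])/c['f'],(v-c['cy'])/c['f']; a,b=x,y
    for _ in range(30):
        s=1+c['k1']*(a*a+b*b); a,b=x/s,y/s
    return c['E'][:3,3], c['E'][:3,:3]@np.array([a,b,1.])
def onz(c,u,v,z):
    o,d=ray(c,u,v); return o+d*(z-o[2])/d[2]
def proj(c,p):
    q=np.linalg.inv(c['E'])@np.append(p,1); a,b=q[0]/q[2],q[1]/q[2]; s=1+c['k1']*(a*a+b*b)
    return c['cx']+c['f']*a*s, c['cy']+c['f']*b*s
def save(c,n,box=None,k=1):
    im=c['frame'][:,:,::-1]
    if box: im=im[box[1]:box[3],box[0]:box[2]]
    cv2.imwrite('pics/'+n,cv2.resize(im,None,fx=k,fy=k,interpolation=cv2.INTER_CUBIC))
E
python3 - <<'E'
from h import *
for n in('scene','top'):
    c=cam(n); save(c,n+'0.png',k=1.4); print(n,c['f'],c['k1'],c['E'].round(3).tolist())
    np.save(n+'0.npy',c,allow_pickle=True)
print(robot.get_obs())
E
```

```text
scene 397.40387959096023 -0.012595648452084881 [[-0.677, -0.575, 0.459, 0.01], [-0.736, 0.522, -0.432, 0.469], [0.009, -0.63, -0.777, 0.98], [0.0, 0.0, 0.0, 1.0]]
top 446.0639023286428 -0.024605030284330136 [[0.003, -0.99, 0.141, 0.391], [-1.0, -0.002, 0.012, -0.045], [-0.011, -0.141, -0.99, 1.185], [0.0, 0.0, 0.0, 1.0]]
{'time': 0.1, 'q': array([-1.42448839e+00,  5.28374778e-01,  1.43376137e+00, -2.17007826e-05,
        1.18140995e+00, -1.78508270e-01]), 'joint_velocities': array([-0.00057975, -0.00284029, -0.00158832, -0.00027423, -0.0017658 ,
        0.00283614]), 'joint_torque': array([-4.21314016e-04, -4.40984952e+01, -1.77150410e+01,  6.34789327e-02,
        5.34018874e-02, -4.28991609e-05]), 'position': array([ 0.19938325, -0.59167958,  0.23567257]), 'tool_rot': array([ 9.86839628e-01,  1.61699084e-01,  5.69188803e-06, -9.76757297e-04]), 'ft_force': array([ 0.03149598, -0.68364863, -0.3891905 ]), 'moment': array([ 0.04555445,  0.025718  , -0.02056204]), 'grip_force': 0.0, 'grip_width': 0.08689496519749657}
```

View pics/top0.png

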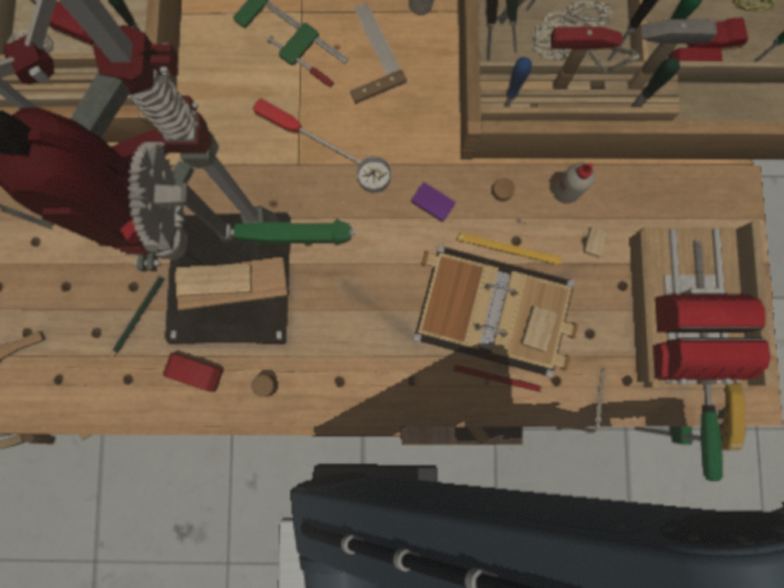

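View pics/scene0.png

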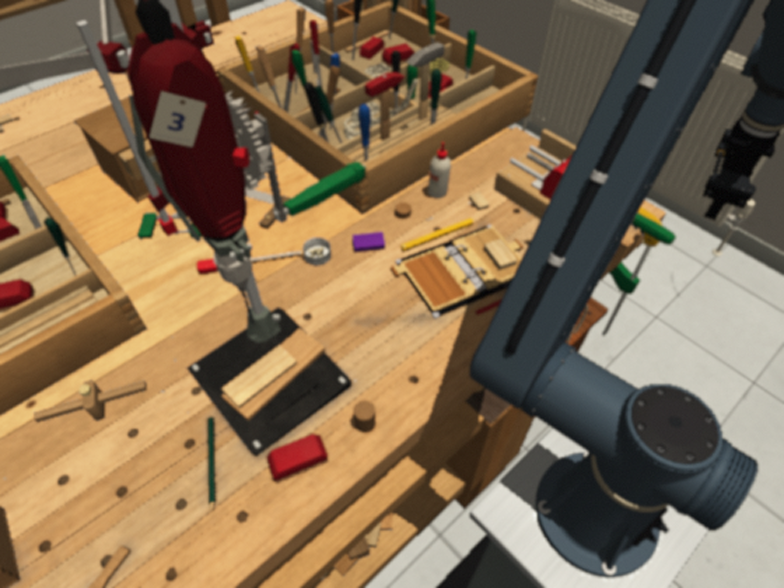

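The top view shows the binder at about (300–412, 172–265) in raw pixels. The test piece is at about (386, 234) on the right leaf, with two right tabs at about (406, 234) and (400, 257). Zooming in.

```bash
python3 - <<'E'
from h import *
c=np.load('top0.npy',allow_pickle=True).item(); save(c,'crop.png',(290,165,420,282),5)
hsv=cv2.cvtColor(c['frame'],cv2.COLOR_RGB2HSV)
# quick geometry guesses (raw px = shown/1.4)
for n,u,v,z in [('ringA',488/1.4,325/1.4,.03),('ringB',503/1.4,287/1.4,.03),('tab',569/1.4,327/1.4,.0125),('piece',540/1.4,327/1.4,.033)]: print(n,onz(c,u,v,z).round(4))
E
```

```text
ringA [ 0.5052 -0.2264  0.03  ]
ringB [ 0.5766 -0.2559  0.03  ]
tab [ 0.5034 -0.3816  0.0125]
piece [ 0.5013 -0.322   0.033 ]
```

View pics/crop.png

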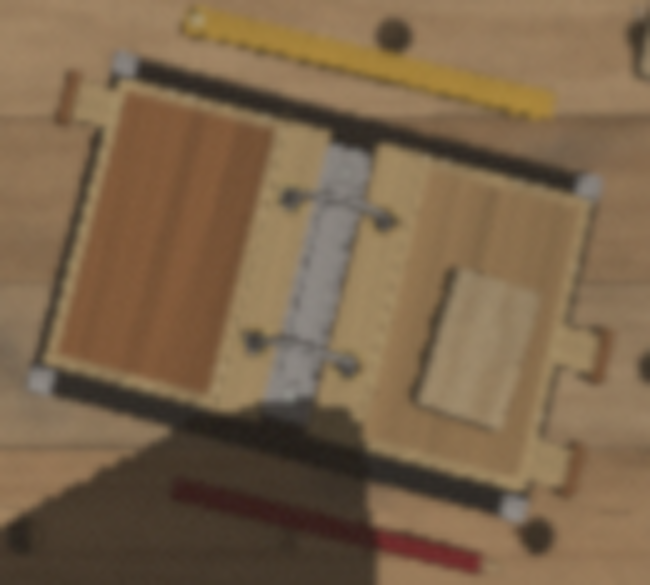

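The crop shows the cover corners at (125,62), (588,183), (513,508) and (40,380). The test-piece top is at (458,268), (538,292), (500,428) and (418,402), and the top leaf's tab bead is at (601,354).

```bash
python3 - <<'E'
from h import *
c=np.load('top0.npy',allow_pickle=True).item()
P=lambda pts,z: np.array([onz(c,u/5+290-.4,v/5+165-.4,z) for u,v in pts])
cov=P([(125,62),(588,183),(513,508),(40,380)],.005); print('cov',cov.round(4).tolist(), cov.mean(0))
L=[np.linalg.norm(cov[i]-cov[(i+1)%4]) for i in range(4)];print(np.round(L,4))
yax=(cov[0]-cov[1]+cov[3]-cov[2])/2; yaw=np.arctan2(-yax[0],yax[1]); print('yaw',np.degrees(yaw))
xax=(cov[0]+cov[1]-cov[3]-cov[2])/2; print('yaw x',np.degrees(np.arctan2(xax[1],xax[0])))
t=P([(458,268),(538,292),(500,428),(418,402)],.033); print('piece',t.mean(0),[round(np.linalg.norm(t[i]-t[(i+1)%4]),4) for i in range(4)])
d=(t[0]+t[1]-t[2]-t[3])/2; print('piece yaw of length',np.degrees(np.arctan2(d[1],d[0])))
tab=P([(601,354),(573,470),(68,98)],.0125);print('tabs',tab)
legs=P([(290,199),(386,221),(255,342),(347,366)],.017);print('legs',legs.round(4),legs.mean(0))
rx=(legs[0]+legs[1]-legs[2]-legs[3])/2;print(np.degrees(np.arctan2(rx[1],rx[0])),np.linalg.norm(rx)); ry=legs[0]-legs[1];print(np.degrees(np.arctan2(-ry[0],ry[1])),np.linalg.norm(ry))
s=np.load('scene0.npy',allow_pickle=True).item(); o=[];
for n,p in [('tab',tab[0]),('piece',t.mean(0)),('cov',cov.mean(0))]: print(n,np.array(proj(s,p))*1.4)
# lever tip, in both views
def tri(a,b):
    (o1,d1),(o2,d2)=ray(c,*a),ray(s,*b); A=np.c_[d1,-d2]; k=np.linalg.lstsq(A,o2-o1,rcond=None)[0]; return (o1+k[0]*d1+o2+k[1]*d2)/2
print('lever tip',tri((348/1.4,231/1.4),(362/1.4,172/1.4)))
E
```

```text
cov [[0.6571, -0.1417, 0.005], [0.5912, -0.3892, 0.005], [0.418, -0.3431, 0.005], [0.4849, -0.095, 0.005]] [ 0.53779665 -0.24225855  0.005     ]
[0.2561 0.1791 0.2569 0.1784]
yaw -14.997968905813817
yaw x -15.035370557407331
piece [ 0.50010945 -0.3209502   0.033     ] [np.float64(0.0431), np.float64(0.074), np.float64(0.044), np.float64(0.0734)]
piece yaw of length -17.713705786987916
tabs [[ 0.4985602  -0.39029418  0.0125    ]
 [ 0.43767368 -0.37327486  0.0125    ]
 [ 0.63563437 -0.11036967  0.0125    ]]
legs [[ 0.5803 -0.2274  0.017 ]
 [ 0.5686 -0.2779  0.017 ]
 [ 0.5042 -0.2075  0.017 ]
 [ 0.4916 -0.2555  0.017 ]] [ 0.53615354 -0.24207756  0.017     ]
-15.468497890157566 0.0793953881270341
-13.043959539135301 0.05188494614997227
tab [518.48881471 244.44860583]
piece [500.53420948 252.2837997 ]
cov [464.54078319 268.19640497]
lever tip [0.59117469 0.00944513 0.39071473]
```

Two views agree: the binder centre is at (0.537, -0.242) with yaw -15°. The tab was predicted at (0.497, -0.390) and measured at (0.499, -0.390). The piece is 44 x 74 mm at (0.500, -0.321). Next is a small row planner.

```bash
cat >> h.py <<'E'
def rot(yaw,tilt=0): # tool x at yaw (deg), then tilt about tool y
    return R.from_euler('z',yaw,degrees=True)*R.from_euler('x',180,degrees=True)*R.from_euler('y',tilt,degrees=True)
B=np.array([.537,-.242,0]); RB=R.from_euler('z',-15,degrees=True)
def b2w(p): return B+RB.apply(p)
def w2b(p): return RB.inv().apply(np.array(p)-B)
def plan(wps,o=None): # wps: (pos, rot, n)
    if o is None: o=robot.get_obs()
    p=np.array(o['position']); q=R.from_quat(o['tool_rot']); print('at',p.round(4),'t',round(o['time'],2))
    for P,Q,n in wps:
        w=(q.inv()*Q).as_rotvec(degrees=True)/n; dp=(np.array(P)-p)/n; last=None;k=0
        for i in range(n):
            t=np.round(q.inv().apply(dp)*100,2)+0; print(t.tolist(),np.round(w,1).tolist()); q=q*R.from_rotvec(w,degrees=True)
        p=np.array(P); print('--')
E
python3 - <<'E'
from h import *
print('tab R',b2w([0,-.153,0]),'tab L',b2w([0,.153,0]),'dark',b2w([0,.083,0]), 'piece b',w2b([.5,-.321,0]))
plan([([.5,-.321,.15],rot(-17.7),10),([.5,-.321,.06],rot(-17.7),3),([.5,-.321,.032],rot(-17.7),2)])
E
```

```text
tab R [ 0.49740069 -0.38978665  0.        ] tab L [ 0.57659931 -0.09421335  0.        ] dark [ 0.55848198 -0.16182816  0.        ] piece b [-0.01529255 -0.08588444  0.        ]
at [ 0.1994 -0.5917  0.2357] t 0.1
[3.71, -1.6, 0.86] [-0.0, 0.0, 3.6]
[3.6, -1.84, 0.86] [-0.0, 0.0, 3.6]
[3.48, -2.06, 0.86] [-0.0, 0.0, 3.6]
[3.34, -2.28, 0.86] [-0.0, 0.0, 3.6]
[3.19, -2.48, 0.86] [-0.0, 0.0, 3.6]
[3.03, -2.68, 0.86] [-0.0, 0.0, 3.6]
[2.85, -2.87, 0.86] [-0.0, 0.0, 3.6]
[2.66, -3.04, 0.86] [-0.0, 0.0, 3.6]
[2.47, -3.21, 0.86] [-0.0, 0.0, 3.6]
[2.26, -3.36, 0.86] [-0.0, 0.0, 3.6]
--
[0.0, 0.0, 3.0] [-0.0, 0.0, 0.0]
[0.0, 0.0, 3.0] [-0.0, 0.0, 0.0]
[0.0, 0.0, 3.0] [-0.0, 0.0, 0.0]
--
[0.0, 0.0, 1.4] [0.0, 0.0, 0.0]
[0.0, 0.0, 1.4] [0.0, 0.0, 0.0]
--
```

>>> move_arm:
  commands:
    - {"hand":6.2,"travel":[3.71,-1.6,0.4],"twist":[0,0,3.6]}
    - {"hand":6.2,"travel":[3.6,-1.84,0.4],"twist":[0,0,3.6]}
    - {"hand":6.2,"travel":[3.48,-2.06,0.4],"twist":[0,0,3.6]}
    - {"hand":6.2,"travel":[3.34,-2.28,0.4],"twist":[0,0,3.6]}
    - {"hand":6.2,"travel":[3.19,-2.48,0.4],"twist":[0,0,3.6]}
  force: 15

```text
time: 0.52
position: [0.3504, -0.4553, 0.216]
tool_rot: [1.0, 0.003, -0.0, -0.0]
ft_force: [0.7, -0.8, 0.0]
grip_width: 0.0649
grip_force: 0.0
```

>>> move_arm:
  commands:
    - {"hand":6.2,"travel":[3.03,-2.68,0.8],"twist":[0,0,3.6]}
    - {"hand":6.2,"travel":[2.85,-2.87,0.8],"twist":[0,0,3.6]}
    - {"hand":6.2,"travel":[2.66,-3.04,0.8],"twist":[0,0,3.6]}
    - {"hand":6.2,"travel":[2.47,-3.21,0.8],"twist":[0,0,3.6]}
    - {"hand":6.2,"travel":[2.26,-3.36,0.8],"twist":[0,0,3.6]}

```text
time: 0.93
position: [0.5004, -0.3192, 0.1758]
tool_rot: [0.988, -0.153, -0.0, -0.0]
ft_force: [0.8, -1.3, 1.1]
grip_width: 0.0621
grip_force: 0.0
```

```bash
python3 - <<'E'
from h import *
plan([([.5,-.321,.06],rot(-17.7),4),([.5,-.321,.032],rot(-17.7),2)]); c=cam('top'); save(c,'t1.png',(280,150,430,290),4)
E
```

```text
at [ 0.5004 -0.3192  0.1758] t 0.93
[0.01, 0.05, 2.9] [-0.0, 0.0, 0.0]
[0.01, 0.05, 2.9] [-0.0, 0.0, 0.0]
[0.01, 0.05, 2.9] [-0.0, 0.0, 0.0]
[0.01, 0.05, 2.9] [-0.0, 0.0, 0.0]
--
[0.0, 0.0, 1.4] [-0.0, 0.0, 0.0]
[0.0, 0.0, 1.4] [-0.0, 0.0, 0.0]
--
```

View pics/t1.png

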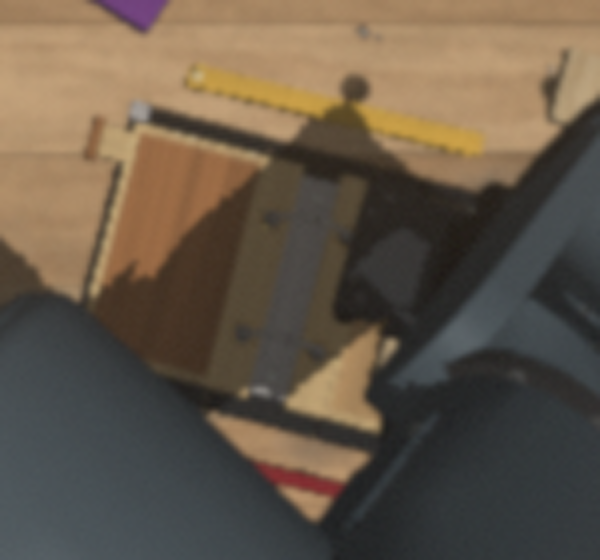

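The arm covers the piece in this view (around (400,260)), and the rest is unchanged. I'll descend and grip.

>>> move_arm:
  commands:
    - {"hand":6.2,"travel":[0,0.05,2.9],"twist":[0,0,0]}
    - {"hand":6.2,"travel":[0,0.05,2.9],"twist":[0,0,0]}
    - {"hand":6.2,"travel":[0,0,2.9],"twist":[0,0,0]}
    - {"hand":6.2,"travel":[0,0,2.9],"twist":[0,0,0]}
    - {"hand":6.2,"travel":[0,0,1.4],"twist":[0,0,0]}

```text
time: 1.4
position: [0.4972, -0.3203, 0.0429]
tool_rot: [0.989, -0.151, -0.003, -0.002]
ft_force: [-0.0, 0.2, 0.6]
grip_width: 0.062
grip_force: 0.0
```

>>> move_arm:
  commands:
    - {"hand":6.2,"travel":[0,0,1.0],"twist":[0,0,0]}
    - {"hand":6.2,"travel":[0,0,0],"twist":[0,0,0]}
    - {"hand":3.5,"travel":[0,0,0],"twist":[0,0,0]}
    - {"hand":3.5,"travel":[0,0,0],"twist":[0,0,0]}
    - {"hand":3.5,"travel":[0,0,0],"twist":[0,0,0]}

```text
time: 1.82
position: [0.4999, -0.3228, 0.038]
tool_rot: [0.989, -0.151, 0.001, 0.001]
ft_force: [-0.3, 0.2, -0.6]
grip_width: 0.0492
grip_force: 0.0
```

>>> move_arm:
  commands:
    - {"hand":5.2,"travel":[0,0,0.5],"twist":[0,0,0]}
    - {"hand":5.2,"travel":[0,0,0],"twist":[0,0,0]}
    - {"hand":3.5,"travel":[0,0,0],"twist":[0,0,0]}
    - {"hand":3.5,"travel":[0,0,0],"twist":[0,0,0]}
    - {"hand":3.5,"travel":[0,0,0],"twist":[0,0,0]}

```text
time: 2.23
position: [0.4991, -0.3219, 0.0318]
tool_rot: [0.989, -0.151, 0.0, 0.0]
ft_force: [0.0, -0.4, 1.5]
grip_width: 0.0449
grip_force: 15.0
```

>>> move_arm:
  commands:
    - {"hand":3.5,"travel":[0,0,0],"twist":[0,0,0]}
    - {"hand":3.5,"travel":[0,0,0],"twist":[0,0,0]}

```text
time: 2.4
position: [0.4991, -0.3219, 0.0318]
tool_rot: [0.989, -0.151, 0.0, -0.0]
ft_force: [0.3, 1.1, 2.8]
grip_width: 0.0448
grip_force: 15.0
```

```bash
python3 - <<'E'
from h import *
o=robot.get_obs(); print(o['grip_width'],o['grip_force'],o['ft_force'])
a=o['position']; z=a[2]
plan([([a[0],a[1],z+.12],rot(-17.4),4),([.43,.05,z+.12],rot(-15),11),([.43,.05,z-.005],rot(-15),5)])
E
```

```text
0.044806849405944996 14.967430382966995 [0.34106788 1.11125049 2.82742922]
at [ 0.4991 -0.3219  0.0318] t 2.4
[0.0, 0.0, -3.0] [-0.0, -0.0, 0.0]
[0.0, 0.0, -3.0] [-0.0, -0.0, 0.0]
[0.0, 0.0, -3.0] [-0.0, -0.0, 0.0]
[0.0, 0.0, -3.0] [-0.0, -0.0, 0.0]
--
[-1.61, -3.04, 0.0] [0.0, 0.0, -0.2]
[-1.6, -3.04, 0.0] [0.0, 0.0, -0.2]
[-1.59, -3.05, 0.0] [0.0, 0.0, -0.2]
[-1.58, -3.06, 0.0] [0.0, 0.0, -0.2]
[-1.56, -3.06, 0.0] [0.0, 0.0, -0.2]
[-1.55, -3.07, 0.0] [0.0, 0.0, -0.2]
[-1.54, -3.07, 0.0] [0.0, 0.0, -0.2]
[-1.53, -3.08, 0.0] [0.0, 0.0, -0.2]
[-1.52, -3.09, 0.0] [0.0, 0.0, -0.2]
[-1.51, -3.09, 0.0] [0.0, 0.0, -0.2]
[-1.49, -3.1, 0.0] [0.0, 0.0, -0.2]
--
[0.0, 0.0, 2.5] [0.0, -0.0, 0.0]
[0.0, 0.0, 2.5] [0.0, -0.0, 0.0]
[0.0, 0.0, 2.5] [0.0, -0.0, 0.0]
[0.0, 0.0, 2.5] [0.0, -0.0, 0.0]
[0.0, 0.0, 2.5] [0.0, -0.0, 0.0]
--
```

Gripped at 44.8 mm, which matches the piece width. Lifting and carrying.

>>> move_arm:
  commands:
    - {"hand":3.5,"travel":[0,0,-2],"twist":[0,0,0]}
    - {"hand":3.5,"travel":[0,0,-3],"twist":[0,0,0]}
    - {"hand":3.5,"travel":[0,0,-3.5],"twist":[0,0,0]}
    - {"hand":3.5,"travel":[0,0,-3.5],"twist":[0,0,0]}
    - {"hand":3.5,"travel":[-1.1,-2.0,0],"twist":[0,0,0]}

```text
time: 2.82
position: [0.5, -0.3069, 0.1587]
tool_rot: [0.988, -0.152, 0.008, 0.006]
ft_force: [1.1, -1.3, -0.3]
grip_width: 0.045
grip_force: 15.0
```

>>> move_arm:
  commands:
    - {"hand":3.5,"travel":[-1.6,-3.1,0],"twist":[0,0,-0.5]}
    - {"hand":3.5,"travel":[-1.6,-3.1,0],"twist":[0,0,-0.5]}
    - {"hand":3.5,"travel":[-1.6,-3.1,0],"twist":[0,0,-0.5]}
    - {"hand":3.5,"travel":[-1.6,-3.1,0],"twist":[0,0,-0.5]}
    - {"hand":3.5,"travel":[-1.6,-3.1,0],"twist":[0,0,-0.4]}

```text
time: 3.23
position: [0.461, -0.127, 0.1516]
tool_rot: [0.991, -0.131, 0.0, 0.0]
ft_force: [1.0, -0.8, -0.2]
grip_width: 0.0447
grip_force: 15.0
```

>>> move_arm:
  commands:
    - {"hand":3.5,"travel":[-1.6,-3.1,0],"twist":[0,0,0]}
    - {"hand":3.5,"travel":[-1.6,-3.1,0],"twist":[0,0,0]}
    - {"hand":3.5,"travel":[-1.5,-3.1,0],"twist":[0,0,0]}
    - {"hand":3.5,"travel":[-1.5,-3.1,0],"twist":[0,0,0]}
    - {"hand":3.5,"travel":[-1.0,-2.5,0],"twist":[0,0,0]}

```text
time: 3.65
position: [0.4288, 0.0364, 0.1515]
tool_rot: [0.991, -0.13, -0.001, -0.0]
ft_force: [-0.1, 0.5, -0.2]
grip_width: 0.0446
grip_force: 15.0
```

```bash
python3 - <<'E'
from h import *
o=robot.get_obs(); print(o['grip_width'],o['grip_force'],o['ft_force'],R.from_quat(o['tool_rot']).as_euler('zyx',degrees=True),o['q'].round(2))
plan([([.43,.045,.019],rot(-15),5)])
c=cam('top'); print('target raw px',proj(c,[.43,.045,0])); save(c,'t2.png',k=1.2)
E
```

```text
0.04455189618602272 14.965133517980576 [-0.13085937  0.50014646 -0.2148123 ] [ 1.49549716e+01 -8.89549244e-02 -1.79970244e+02] [-0.18  0.42  1.99  0.    0.73  1.66]
at [0.4288 0.0364 0.1515] t 3.65
[-0.02, -0.17, 2.65] [-0.0, 0.0, 0.0]
[-0.02, -0.17, 2.65] [-0.0, 0.0, 0.0]
[-0.02, -0.17, 2.65] [-0.0, 0.0, 0.0]
[-0.02, -0.17, 2.65] [-0.0, 0.0, 0.0]
[-0.02, -0.17, 2.65] [-0.0, 0.0, 0.0]
--
target raw px (np.float64(244.66619782934472), np.float64(261.3384845623922))
```

View pics/t2.png

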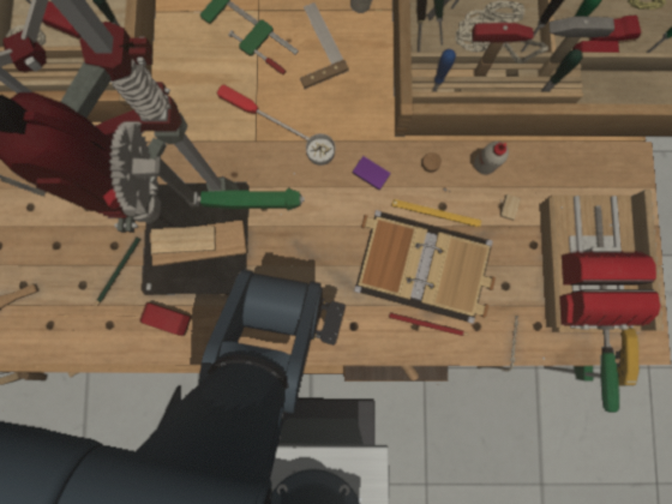

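The piece is off and the binder is undisturbed (its top leaf is bare at about (450,275) in the image). The bench under the gripper is clear. Descending.

>>> move_arm:
  commands:
    - {"hand":3.5,"travel":[0,-0.2,3],"twist":[0,0,0]}
    - {"hand":3.5,"travel":[0,-0.2,3],"twist":[0,0,0]}
    - {"hand":3.5,"travel":[0,-0.2,3],"twist":[0,0,0]}
    - {"hand":3.5,"travel":[0,0,2.5],"twist":[0,0,0]}
    - {"hand":3.5,"travel":[0,0,1],"twist":[0,0,0]}

```text
time: 4.12
position: [0.4311, 0.0401, 0.0239]
tool_rot: [0.991, -0.13, -0.002, -0.0]
ft_force: [0.3, -0.8, 0.1]
grip_width: 0.0448
grip_force: 15.0
```

>>> move_arm:
  commands:
    - {"hand":3.5,"travel":[0,0,0],"twist":[0,0,0]}
    - {"hand":3.5,"travel":[0,0,0],"twist":[0,0,0]}

```text
time: 4.28
position: [0.432, 0.0399, 0.0261]
tool_rot: [0.991, -0.13, -0.001, -0.0]
ft_force: [-0.2, 0.5, -0.3]
grip_width: 0.0449
grip_force: 15.0
```

>>> move_arm:
  commands:
    - {"hand":3.5,"travel":[0,0,0.5],"twist":[0,0,0]}
    - {"hand":3.5,"travel":[0,0,0.4],"twist":[0,0,0]}
    - {"hand":3.5,"travel":[0,0,0.1],"twist":[0,0,0]}
    - {"hand":3.5,"travel":[0,0,0],"twist":[0,0,0]}

```text
time: 4.62
position: [0.4324, 0.0399, 0.0169]
tool_rot: [0.991, -0.13, 0.0, 0.0]
ft_force: [0.1, -0.2, -0.2]
grip_width: 0.0446
grip_force: 15.0
```

>>> move_arm:
  commands:
    - {"hand":6.2,"travel":[0,0,0],"twist":[0,0,0]}
    - {"hand":6.2,"travel":[0,0,0],"twist":[0,0,0]}
    - {"hand":6.2,"travel":[0,0,0],"twist":[0,0,0]}
    - {"hand":6.2,"travel":[0,0,0],"twist":[0,0,0]}

```text
time: 4.95
position: [0.4322, 0.04, 0.0168]
tool_rot: [0.991, -0.13, 0.0, 0.0]
ft_force: [0.2, 0.6, -0.1]
grip_width: 0.0597
grip_force: 0.0
```

```bash
python3 - <<'E'
from h import *
o=robot.get_obs(); a=o['position']; print(o['grip_width'],o['ft_force'])
t=b2w([0,-.153,0])
plan([([a[0],a[1],.15],rot(-15),4),([t[0],t[1],.16],rot(75),15)])
E
```

```text
0.05965468520926344 [ 0.17671885  0.62902048 -0.14894603]
at [0.4322 0.04   0.0168] t 4.95
[0.0, 0.0, -3.33] [-0.0, -0.0, 0.0]
[0.0, 0.0, -3.33] [-0.0, -0.0, 0.0]
[0.0, 0.0, -3.33] [-0.0, -0.0, 0.0]
[0.0, 0.0, -3.33] [-0.0, -0.0, 0.0]
--
[1.16, 2.66, -0.07] [-0.0, 0.0, -6.0]
[0.88, 2.76, -0.07] [-0.0, 0.0, -6.0]
[0.58, 2.84, -0.07] [-0.0, 0.0, -6.0]
[0.28, 2.88, -0.07] [-0.0, 0.0, -6.0]
[-0.02, 2.9, -0.07] [-0.0, 0.0, -6.0]
[-0.32, 2.88, -0.07] [-0.0, 0.0, -6.0]
[-0.62, 2.83, -0.07] [-0.0, 0.0, -6.0]
[-0.91, 2.75, -0.07] [-0.0, 0.0, -6.0]
[-1.2, 2.64, -0.07] [-0.0, 0.0, -6.0]
[-1.47, 2.5, -0.07] [-0.0, 0.0, -6.0]
[-1.72, 2.33, -0.07] [-0.0, 0.0, -6.0]
[-1.95, 2.14, -0.07] [-0.0, 0.0, -6.0]
[-2.17, 1.92, -0.07] [-0.0, 0.0, -6.0]
[-2.36, 1.69, -0.07] [-0.0, 0.0, -6.0]
[-2.52, 1.43, -0.07] [-0.0, 0.0, -6.0]
--
```

>>> move_arm:
  commands:
    - {"hand":6.2,"travel":[0,0,-3],"twist":[0,0,0]}
    - {"hand":6.2,"travel":[0,0,-3.5],"twist":[0,0,0]}
    - {"hand":6.2,"travel":[0,0,-3.5],"twist":[0,0,0]}
    - {"hand":6.2,"travel":[0,0,-3.5],"twist":[0,0,0]}
    - {"hand":4.6,"travel":[1.2,2.7,-0.1],"twist":[0,0,-6]}

```text
time: 5.37
position: [0.438, 0.0133, 0.1576]
tool_rot: [0.997, -0.075, 0.004, -0.0]
ft_force: [1.4, -0.4, 0.1]
grip_width: 0.0596
grip_force: 0.0
```

>>> move_arm:
  commands:
    - {"hand":4.6,"travel":[0.9,2.8,-0.1],"twist":[0,0,-6]}
    - {"hand":4.6,"travel":[0.6,2.8,-0.1],"twist":[0,0,-6]}
    - {"hand":4.6,"travel":[0.3,2.9,-0.1],"twist":[0,0,-6]}
    - {"hand":4.6,"travel":[0,2.9,-0.1],"twist":[0,0,-6]}
    - {"hand":4.6,"travel":[-0.3,2.9,-0.1],"twist":[0,0,-6]}

```text
time: 5.78
position: [0.4591, -0.1339, 0.1577]
tool_rot: [0.983, 0.185, -0.0, -0.0]
ft_force: [0.8, -0.3, 0.2]
grip_width: 0.0466
grip_force: 0.0
```

>>> move_arm:
  commands:
    - {"hand":4.6,"travel":[-0.6,2.8,0],"twist":[0,0,-6]}
    - {"hand":4.6,"travel":[-0.9,2.75,0],"twist":[0,0,-6]}
    - {"hand":4.6,"travel":[-1.2,2.65,0],"twist":[0,0,-6]}
    - {"hand":4.6,"travel":[-1.5,2.5,0],"twist":[0,0,-6]}
    - {"hand":4.6,"travel":[-1.7,2.3,0],"twist":[0,0,-6]}

```text
time: 6.2
position: [0.4807, -0.2768, 0.1575]
tool_rot: [0.902, 0.433, -0.0, -0.0]
ft_force: [0.2, 0.6, 0.2]
grip_width: 0.0458
grip_force: 0.0
```

>>> move_arm:
  commands:
    - {"hand":4.6,"travel":[-2.0,2.1,0],"twist":[0,0,-6]}
    - {"hand":4.6,"travel":[-2.2,1.9,0],"twist":[0,0,-6]}
    - {"hand":4.6,"travel":[-2.4,1.7,0],"twist":[0,0,-6]}
    - {"hand":4.6,"travel":[-2.5,1.4,0],"twist":[0,0,-6]}
    - {"hand":4.6,"travel":[0,0,0],"twist":[0,0,0]}

```text
time: 6.62
position: [0.498, -0.397, 0.1578]
tool_rot: [0.793, 0.609, -0.001, 0.003]
ft_force: [0.7, -0.3, 0.1]
grip_width: 0.0461
grip_force: 0.0
```

```bash
python3 - <<'E'
from h import *
o=robot.get_obs(); a=o['position']; print(o['grip_width'],o['ft_force'],o['q'].round(2))
t=b2w([0,-.153,0])
for T in (0,):
  plan([([t[0],t[1],.06],rot(75,T),4),([t[0],t[1],.0165],rot(75,T),2)])
c=cam('scene'); save(c,'s1.png',k=1.4); print(np.array(proj(c,[*t[:2],.0125]))*1.4)
E
```

```text
0.0460806934679325 [ 0.6920112  -0.30420661  0.06797324] [-0.85  0.63  1.48 -0.    1.02 -0.58]
at [ 0.498  -0.397   0.1578] t 6.62
[0.18, -0.07, 2.44] [0.1, 0.1, -0.0]
[0.18, -0.07, 2.44] [0.1, 0.1, -0.0]
[0.18, -0.07, 2.44] [0.1, 0.1, -0.0]
[0.17, -0.06, 2.44] [0.1, 0.1, -0.0]
--
[0.0, 0.0, 2.18] [-0.0, -0.0, -0.0]
[0.0, 0.0, 2.18] [-0.0, -0.0, -0.0]
--
[518.72632487 244.80595739]
```

View pics/s1.png

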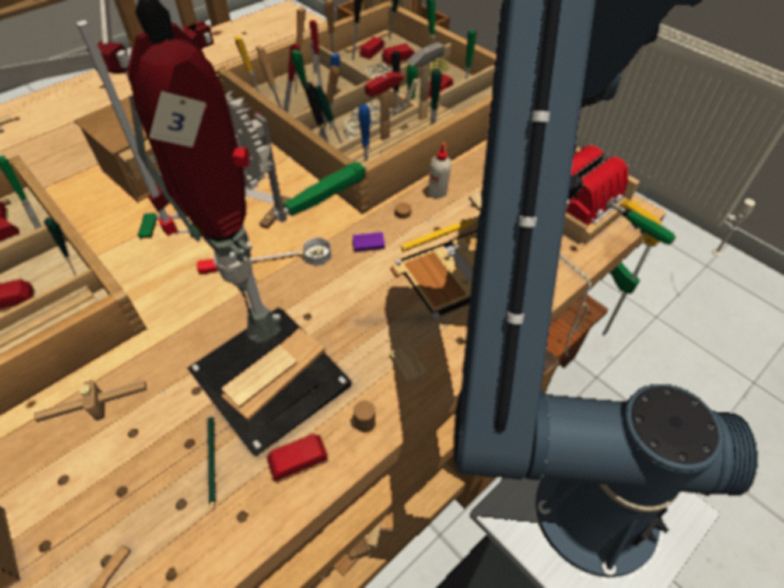

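The bead lies under the gripper at about (519,245), hidden behind the arm in this view. The lever tip is far from the arm. I'll descend tool-down with a light grip.

>>> move_arm:
  commands:
    - {"hand":4.6,"travel":[0.2,-0.1,2.5],"twist":[0,0,0]}
    - {"hand":4.6,"travel":[0.2,-0.1,2.5],"twist":[0,0,0]}
    - {"hand":4.6,"travel":[0.15,0,2.5],"twist":[0,0,0]}
    - {"hand":4.6,"travel":[0.15,0,2.5],"twist":[0,0,0]}
    - {"hand":4.6,"travel":[0,0,1.8],"twist":[0,0,0]}
  force: 5

```text
time: 7.08
position: [0.4957, -0.3802, 0.0374]
tool_rot: [0.793, 0.609, -0.0, -0.002]
ft_force: [-0.0, 0.1, -0.3]
grip_width: 0.0463
grip_force: 0.0
```

>>> move_arm:
  commands:
    - {"hand":4.6,"travel":[0,0,1.0],"twist":[0,0,0]}
    - {"hand":4.6,"travel":[0,0,0],"twist":[0,0,0]}
    - {"hand":4.6,"travel":[0,0,0],"twist":[0,0,0]}

```text
time: 7.33
position: [0.4969, -0.3824, 0.0295]
tool_rot: [0.793, 0.609, 0.0, -0.001]
ft_force: [0.3, -0.1, -0.3]
grip_width: 0.0459
grip_force: 0.0
```

```bash
python3 - <<'E'
from h import *
o=robot.get_obs(); t=b2w([0.0005,-.153,0]); print(o['ft_force'],w2b(o['position']))
plan([([t[0],t[1],.0165],rot(75),1)])
E
```

```text
[ 0.34319651 -0.10593494 -0.32090297] [-0.0024184  -0.14601586  0.02952411]
at [ 0.4969 -0.3824  0.0295] t 7.33
[-0.7, 0.29, 1.3] [-0.1, -0.0, 0.0]
--
```

>>> move_arm:
  commands:
    - {"hand":4.6,"travel":[-0.7,0.3,0],"twist":[0,0,0]}
    - {"hand":4.6,"travel":[0,0,0.8],"twist":[0,0,0]}
    - {"hand":4.6,"travel":[0,0,0.4],"twist":[0,0,0]}
    - {"hand":4.6,"travel":[0,0,0],"twist":[0,0,0]}
    - {"hand":4.6,"travel":[0,0,0],"twist":[0,0,0]}

```text
time: 7.75
position: [0.4978, -0.3907, 0.0175]
tool_rot: [0.793, 0.609, -0.0, -0.0]
ft_force: [0.4, 0.6, -1.0]
grip_width: 0.0461
grip_force: 0.0
```

```bash
python3 - <<'E'
from h import *
o=robot.get_obs(); print(o['ft_force'],w2b(o['position']))
E
```

```text
[ 0.44711297  0.59862902 -0.97867435] [ 0.00064852 -0.15374076  0.01746394]
```

>>> move_arm:
  commands:
    - {"hand":2.0,"travel":[0,0,0],"twist":[0,0,0]}
    - {"hand":2.0,"travel":[0,0,0],"twist":[0,0,0]}
    - {"hand":2.0,"travel":[0,0,0],"twist":[0,0,0]}
    - {"hand":2.0,"travel":[0,0,0],"twist":[0,0,0]}
    - {"hand":2.0,"travel":[0,0,0],"twist":[0,0,0]}

```text
time: 8.17
position: [0.4982, -0.3908, 0.0177]
tool_rot: [0.793, 0.609, 0.0, 0.0]
ft_force: [-0.2, 1.1, 0.1]
grip_width: 0.03
grip_force: 5.0
```

```bash
python3 - <<'E'
from h import *
o=robot.get_obs(); print(o['grip_width'],o['grip_force'],o['ft_force'],w2b(o['position']))
# bead path: leaf angle a (0 right, 180 left) ; radial leaf: hole on circle r25 about z .014(leg shift at start)
def bead(a):
    a=np.radians(a); r=.153-.0; return np.array([0,-r*np.cos(a),.0125+ r*np.sin(a)])
z0=o['position'][2]-.0125; x0=w2b(o['position'])[0]
off=lambda T: np.array([0,-np.sin(np.radians(T)),np.cos(np.radians(T))])*z0 # TCP behind bead along approach axis
W=[]
N=30
for i in range(1,N+1):
    a=180*i/N; T=25*min(1,a/120); p=b2w(bead(a)+off(T)+[x0,0,0]); W.append((p,rot(75,T),1)); 
plan(W)
E
```

```text
0.03003638668703441 4.99998539686203 [-0.23511781  1.05236841  0.13100221] [ 0.00101143 -0.1537974   0.0177327 ]
at [ 0.4982 -0.3908  0.0177] t 8.17
[0.15, 0.0, -1.6] [0.0, 1.3, 0.0]
--
[0.27, 0.0, -1.58] [-0.0, 1.2, 0.0]
--
[0.47, 0.0, -1.53] [0.0, 1.2, -0.0]
--
[0.66, 0.0, -1.45] [0.0, 1.3, 0.0]
--
[0.84, 0.0, -1.36] [-0.0, 1.2, 0.0]
--
[1.0, 0.0, -1.24] [0.0, 1.3, -0.0]
--
[1.15, 0.0, -1.1] [0.0, 1.2, 0.0]
--
[1.28, 0.0, -0.95] [-0.0, 1.2, -0.0]
--
[1.39, 0.0, -0.78] [-0.0, 1.2, 0.0]
--
[1.48, 0.0, -0.59] [0.0, 1.2, 0.0]
--
[1.54, 0.0, -0.4] [-0.0, 1.3, 0.0]
--
[1.58, 0.0, -0.2] [0.0, 1.2, -0.0]
--
[1.59, 0.0, 0.0] [-0.0, 1.2, -0.0]
--
[1.58, 0.0, 0.2] [0.0, 1.3, 0.0]
--
[1.54, 0.0, 0.4] [0.0, 1.2, -0.0]
--
[1.48, 0.0, 0.59] [-0.0, 1.2, -0.0]
--
[1.39, 0.0, 0.78] [-0.0, 1.3, 0.0]
--
[1.28, 0.0, 0.95] [0.0, 1.2, 0.0]
--
[1.15, 0.0, 1.1] [-0.0, 1.3, 0.0]
--
[1.0, 0.0, 1.24] [0.0, 1.2, 0.0]
--
[0.85, 0.0, 1.36] [-0.0, 0.0, 0.0]
--
[0.7, 0.0, 1.44] [0.0, 0.0, 0.0]
--
[0.55, 0.0, 1.5] [0.0, 0.0, 0.0]
--
[0.39, 0.0, 1.55] [0.0, 0.0, 0.0]
--
[0.22, 0.0, 1.59] [0.0, 0.0, 0.0]
--
[0.06, 0.0, 1.6] [0.0, 0.0, 0.0]
--
[-0.11, 0.0, 1.6] [0.0, 0.0, 0.0]
--
[-0.28, 0.0, 1.58] [0.0, 0.0, 0.0]
--
[-0.44, 0.0, 1.54] [0.0, 0.0, 0.0]
--
[-0.6, 0.0, 1.48] [0.0, 0.0, 0.0]
--
```

>>> move_arm:
  commands:
    - {"hand":2.0,"travel":[0.2,0,-1.6],"twist":[0,1.2,0]}
    - {"hand":2.0,"travel":[0.3,0,-1.6],"twist":[0,1.2,0]}
    - {"hand":2.0,"travel":[0.5,0,-1.5],"twist":[0,1.2,0]}
    - {"hand":2.0,"travel":[0.7,0,-1.4],"twist":[0,1.3,0]}
    - {"hand":2.0,"travel":[0.9,0,-1.3],"twist":[0,1.3,0]}

```text
time: 8.58
position: [0.504, -0.3686, 0.0937]
tool_rot: [0.792, 0.608, 0.043, -0.033]
ft_force: [-0.6, 0.0, -0.0]
grip_width: 0.0301
grip_force: 5.0
```

```bash
cat > turn.py <<'E'
from h import *
import sys
a0,n=float(sys.argv[1]),int(sys.argv[2]); Tend=float(sys.argv[3]) if len(sys.argv)>3 else 25
step=6
o=robot.get_obs(); print(o['grip_width'],o['grip_force'],o['ft_force'].round(2)); z0=.0052
Rt=R.from_quat(o['tool_rot']); bd=w2b(o['position']+Rt.apply([0,0,z0])); d=bd-[0,0,.0125]
print('bead b',bd.round(4),'r',np.hypot(d[1],d[2]),'angle',np.degrees(np.arctan2(d[2],-d[1])),'tilt',np.degrees(np.arcsin(np.clip(RB.inv().apply(Rt.apply([0,0,1]))[1],-1,1))),o['q'].round(2))
W=[]
for i in range(1,n+1):
    a=min(180,a0+step*i); T=Tend*min(1,a/120); ar=np.radians(a); t=np.radians(T); r=.153-.002*np.sin(ar)
    W.append((b2w(np.array([.001,-r*np.cos(ar),.0125+r*np.sin(ar)])+z0*np.array([0,-np.sin(t),np.cos(t)])),rot(75,T),1))
plan(W)
E
python3 turn.py 30 10; python3 - <<'E'
from h import *
c=cam('top'); save(c,'t3.png',(250,130,450,290),4)
E
```

```text
0.03012085924845322 5.000146105885506 [-0.63  0.03 -0.05]
bead b [ 0.0009 -0.1303  0.0885] r 0.15082056046791484 angle 30.261339707347474 tilt 6.247872096942218 [-0.85  0.72  1.51  0.11  0.97 -0.66]
at [ 0.504  -0.3686  0.0937] t 8.58
[0.87, 0.01, -1.23] [0.0, 1.3, -0.0]
--
[1.15, 0.0, -1.08] [-0.0, 1.2, 0.0]
--
[1.28, 0.0, -0.93] [-0.0, 1.3, 0.0]
--
[1.38, 0.0, -0.76] [0.0, 1.2, 0.0]
--
[1.46, 0.0, -0.58] [0.0, 1.2, 0.0]
--
[1.52, 0.0, -0.39] [-0.0, 1.3, 0.0]
--
[1.56, 0.0, -0.19] [0.0, 1.2, -0.0]
--
[1.57, 0.0, 0.01] [-0.0, 1.2, -0.0]
--
[1.56, 0.0, 0.2] [0.0, 1.3, 0.0]
--
[1.52, 0.0, 0.4] [0.0, 1.2, -0.0]
--
```

View pics/t3.png

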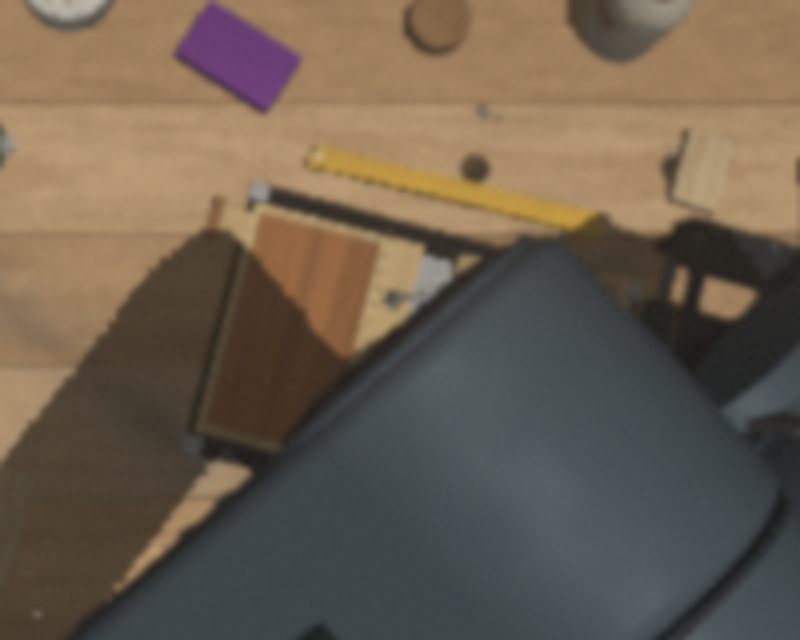

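The arm hides the leaf, but the grip holds at 30.1 mm and forces are near zero. Continuing the arc.

>>> move_arm:
  commands:
    - {"hand":2.0,"travel":[0.9,0,-1.2],"twist":[0,1.3,0]}
    - {"hand":2.0,"travel":[1.1,0,-1.1],"twist":[0,1.2,0]}
    - {"hand":2.0,"travel":[1.3,0,-0.9],"twist":[0,1.3,0]}
    - {"hand":2.0,"travel":[1.4,0,-0.8],"twist":[0,1.2,0]}
    - {"hand":2.0,"travel":[1.5,0,-0.6],"twist":[0,1.2,0]}

```text
time: 9.05
position: [0.5181, -0.3156, 0.1483]
tool_rot: [0.789, 0.605, 0.086, -0.066]
ft_force: [-0.4, -0.1, -1.4]
grip_width: 0.03
grip_force: 5.0
```

```bash
python3 turn.py 60 10
```

```text
0.02996058309178929 4.999913200736046 [-0.37 -0.1  -1.39]
bead b [ 0.0008 -0.0749  0.1432] r 0.15066447405237854 angle 60.19465822515421 tilt 12.424318742821777 [-0.82  0.64  1.51  0.2   1.11 -0.66]
at [ 0.5181 -0.3156  0.1483] t 9.05
[1.46, 0.02, -0.43] [-0.0, 1.3, -0.0]
--
[1.56, 0.0, -0.19] [0.0, 1.2, -0.0]
--
[1.57, 0.0, 0.01] [-0.0, 1.2, -0.0]
--
[1.56, 0.0, 0.2] [0.0, 1.3, 0.0]
--
[1.52, 0.0, 0.4] [0.0, 1.2, -0.0]
--
[1.46, 0.0, 0.58] [-0.0, 1.2, -0.0]
--
[1.37, 0.0, 0.76] [-0.0, 1.3, 0.0]
--
[1.27, 0.0, 0.93] [0.0, 1.2, 0.0]
--
[1.14, 0.0, 1.08] [-0.0, 1.3, 0.0]
--
[1.0, 0.0, 1.22] [0.0, 1.2, 0.0]
--
```

>>> move_arm:
  commands:
    - {"hand":2.0,"travel":[1.5,0,-0.4],"twist":[0,1.3,0]}
    - {"hand":2.0,"travel":[1.6,0,-0.2],"twist":[0,1.2,0]}
    - {"hand":2.0,"travel":[1.6,0,0],"twist":[0,1.2,0]}
    - {"hand":2.0,"travel":[1.6,0,0.2],"twist":[0,1.3,0]}
    - {"hand":2.0,"travel":[1.5,0,0.4],"twist":[0,1.2,0]}

```text
time: 9.47
position: [0.5382, -0.2411, 0.1686]
tool_rot: [0.783, 0.601, 0.129, -0.099]
ft_force: [0.1, 0.1, -0.8]
grip_width: 0.0295
grip_force: 5.0
```

```bash
python3 turn.py 90 10; python3 - <<'E'
from h import *
c=cam('scene'); save(c,'s2.png',(230,60,430,210),4)
E
```

```text
0.029523981428863783 4.999973103404045 [ 0.06  0.08 -0.81]
bead b [0.0009 0.0029 0.1636] r 0.15116653300374316 angle 91.0806498119855 tilt 18.70798572681541 [-0.76  0.61  1.54  0.31  1.16 -0.64]
at [ 0.5382 -0.2411  0.1686] t 9.47
[1.18, 0.01, 0.51] [0.0, 1.3, 0.0]
--
[1.37, 0.0, 0.76] [-0.0, 1.3, -0.0]
--
[1.27, 0.0, 0.93] [0.0, 1.2, 0.0]
--
[1.14, 0.0, 1.08] [-0.0, 1.3, 0.0]
--
[1.0, 0.0, 1.22] [-0.0, 1.2, 0.0]
--
[0.85, 0.0, 1.34] [0.0, 0.0, 0.0]
--
[0.71, 0.0, 1.42] [0.0, 0.0, 0.0]
--
[0.56, 0.0, 1.49] [0.0, 0.0, 0.0]
--
[0.4, 0.0, 1.54] [0.0, 0.0, 0.0]
--
[0.24, 0.0, 1.57] [0.0, 0.0, 0.0]
--
```

View pics/s2.png

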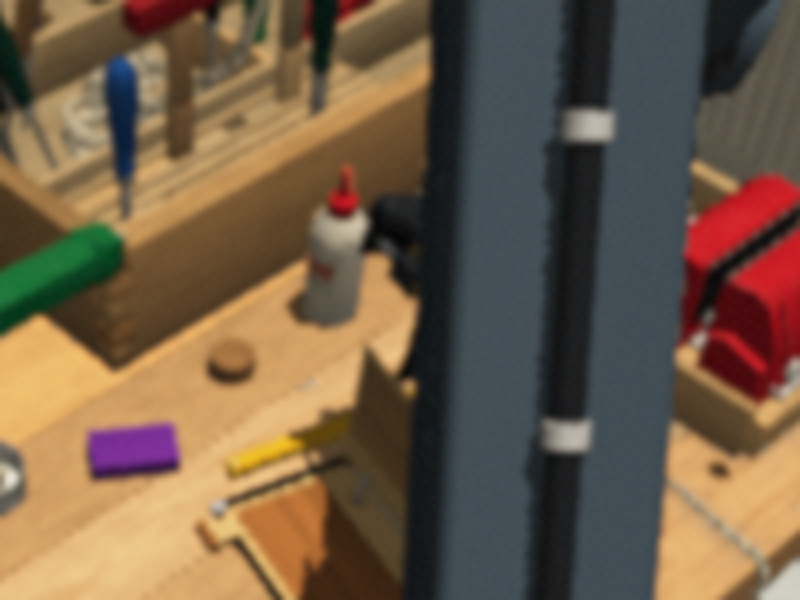

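The leaf stands upright on the rings (at about (385,430) in the crop), held by its tab. Continuing down the left side with a constant-tilt finish.

>>> move_arm:
  commands:
    - {"hand":2.0,"travel":[1.3,0,0.5],"twist":[0,1.3,0]}
    - {"hand":2.0,"travel":[1.4,0,0.8],"twist":[0,1.3,0]}
    - {"hand":2.0,"travel":[1.3,0,0.9],"twist":[0,1.2,0]}
    - {"hand":2.0,"travel":[1.1,0,1.1],"twist":[0,1.3,0]}
    - {"hand":2.0,"travel":[1.0,0,1.2],"twist":[0,1.2,0]}

```text
time: 9.93
position: [0.5571, -0.1706, 0.1479]
tool_rot: [0.775, 0.594, 0.172, -0.132]
ft_force: [0.5, -0.0, 0.1]
grip_width: 0.0297
grip_force: 5.0
```

```bash
python3 turn.py 120 10
```

```text
0.029726632035325325 5.000502392649651 [ 0.54 -0.02  0.09]
bead b [0.0009 0.0764 0.1432] r 0.15135334757555668 angle 120.3116205914502 tilt 24.988188364961164 [-0.69  0.64  1.6   0.44  1.13 -0.66]
at [ 0.5571 -0.1706  0.1479] t 9.93
[0.8, 0.01, 1.27] [0.0, 0.0, 0.0]
--
[0.71, 0.0, 1.42] [-0.0, -0.0, 0.0]
--
[0.56, 0.0, 1.49] [-0.0, 0.0, -0.0]
--
[0.4, 0.0, 1.54] [-0.0, 0.0, -0.0]
--
[0.24, 0.0, 1.57] [-0.0, 0.0, -0.0]
--
[0.07, 0.0, 1.59] [-0.0, 0.0, -0.0]
--
[-0.09, 0.0, 1.59] [-0.0, 0.0, -0.0]
--
[-0.26, 0.0, 1.58] [-0.0, 0.0, -0.0]
--
[-0.42, 0.0, 1.54] [-0.0, 0.0, -0.0]
--
[-0.58, 0.0, 1.49] [-0.0, 0.0, -0.0]
--
```

```bash
sed -i 's|T=Tend\*min(1,a/120)|T=25-13*(a-120)/60|' turn.py; python3 turn.py 120 10
```

```text
0.029726632035325325 5.000502392649651 [ 0.54 -0.02  0.09]
bead b [0.0009 0.0764 0.1432] r 0.15135334757555668 angle 120.3116205914502 tilt 24.988188364961164 [-0.69  0.64  1.6   0.44  1.13 -0.66]
at [ 0.5571 -0.1706  0.1479] t 9.93
[0.81, 0.01, 1.27] [0.0, -1.3, 0.0]
--
[0.75, 0.0, 1.4] [0.0, -1.3, -0.0]
--
[0.64, 0.0, 1.46] [0.0, -1.3, 0.0]
--
[0.52, 0.0, 1.51] [0.0, -1.3, 0.0]
--
[0.39, 0.0, 1.54] [0.0, -1.3, -0.0]
--
[0.27, 0.0, 1.57] [0.0, -1.3, 0.0]
--
[0.14, 0.0, 1.59] [0.0, -1.3, -0.0]
--
[0.01, 0.0, 1.6] [-0.0, -1.3, -0.0]
--
[-0.12, 0.0, 1.59] [-0.0, -1.3, 0.0]
--
[-0.25, 0.0, 1.58] [0.0, -1.3, 0.0]
--
```

>>> move_arm:
  commands:
    - {"hand":2.0,"travel":[0.8,0,1.3],"twist":[0,-1.3,0]}
    - {"hand":2.0,"travel":[0.75,0,1.4],"twist":[0,-1.3,0]}
    - {"hand":2.0,"travel":[0.65,0,1.45],"twist":[0,-1.3,0]}
    - {"hand":2.0,"travel":[0.5,0,1.5],"twist":[0,-1.3,0]}
    - {"hand":2.0,"travel":[0.4,0,1.5],"twist":[0,-1.3,0]}

```text
time: 10.35
position: [0.5713, -0.1162, 0.0936]
tool_rot: [0.783, 0.601, 0.127, -0.098]
ft_force: [0.3, 1.9, 0.4]
grip_width: 0.0298
grip_force: 5.0
```

```bash
python3 turn.py 150 5
```

```text
0.029781632039990208 4.999330714344978 [0.3  1.9  0.39]
bead b [0.0006 0.1321 0.0887] r 0.15248978281426429 angle 150.0122270866665 tilt 18.454637746417976 [-0.55  0.69  1.66  0.39  0.92 -0.55]
at [ 0.5713 -0.1162  0.0936] t 10.35
[0.22, 0.04, 1.58] [-0.0, -1.3, -0.0]
--
[0.14, 0.0, 1.59] [-0.0, -1.3, -0.0]
--
[0.01, 0.0, 1.6] [-0.0, -1.3, -0.0]
--
[-0.12, 0.0, 1.59] [-0.0, -1.3, 0.0]
--
[-0.25, 0.0, 1.58] [0.0, -1.3, -0.0]
--
```

>>> move_arm:
  commands:
    - {"hand":2.0,"travel":[0.2,0,1.6],"twist":[0,-1.3,0]}
    - {"hand":2.0,"travel":[0.1,0,1.6],"twist":[0,-1.3,0]}
    - {"hand":2.0,"travel":[0,0,1.4],"twist":[0,-1.3,0]}
    - {"hand":2.0,"travel":[-0.1,0,1.0],"twist":[0,-1.3,0]}
    - {"hand":2.0,"travel":[-0.1,0,0.7],"twist":[0,-1.3,0]}

```text
time: 10.77
position: [0.5752, -0.0985, 0.0325]
tool_rot: [0.789, 0.606, 0.082, -0.064]
ft_force: [0.4, 0.1, -0.4]
grip_width: 0.0293
grip_force: 5.0
```

```bash
python3 turn.py 174 1
```

```text
0.029334995574618942 4.999027848243713 [ 0.41  0.1  -0.44]
bead b [-0.0002  0.1496  0.0275] r 0.15037426392267916 angle 174.294061631361 tilt 11.926976513291061 [-0.46  0.78  1.68  0.3   0.75 -0.43]
at [ 0.5752 -0.0985  0.0325] t 10.77
[0.02, 0.13, 1.53] [-0.2, 0.1, -0.0]
--
```

>>> move_arm:
  commands:
    - {"hand":2.0,"travel":[0,0,0.6],"twist":[0,0,0]}
    - {"hand":2.0,"travel":[0,0,0.4],"twist":[0,0,0]}
    - {"hand":2.0,"travel":[0,0,0.3],"twist":[0,0,0]}
    - {"hand":2.0,"travel":[0,0,0],"twist":[0,0,0]}
    - {"hand":2.0,"travel":[0,0,0],"twist":[0,0,0]}

```text
time: 11.18
position: [0.5766, -0.0976, 0.0214]
tool_rot: [0.789, 0.605, 0.082, -0.063]
ft_force: [-0.6, 0.6, -0.8]
grip_width: 0.0297
grip_force: 5.0
```

```bash
python3 turn.py 174 1
```

```text
0.02970478507316672 4.999990090727806 [-0.63  0.6  -0.78]
bead b [0.0009 0.1508 0.0163] r 0.15083702319186384 angle 178.53809356748312 tilt 11.92912632419941 [-0.46  0.8   1.68  0.31  0.73 -0.44]
at [ 0.5766 -0.0976  0.0214] t 11.18
[0.14, 0.01, 0.42] [-0.0, 0.1, -0.0]
--
```

>>> move_arm:
  commands:
    - {"hand":2.0,"travel":[0.1,0,0.2],"twist":[0,0,0]}
    - {"hand":2.0,"travel":[0,0,0.15],"twist":[0,0,0]}
    - {"hand":2.0,"travel":[0,0,0],"twist":[0,0,0]}
    - {"hand":2.0,"travel":[0,0,0],"twist":[0,0,0]}

```text
time: 11.52
position: [0.5774, -0.0962, 0.0185]
tool_rot: [0.789, 0.606, 0.082, -0.063]
ft_force: [-1.0, -0.6, 1.2]
grip_width: 0.0293
grip_force: 5.0
```

```bash
python3 turn.py 174 1; python3 - <<'E'
from h import *
c=cam('top'); save(c,'t4.png',(230,130,430,280),4)
E
```

```text
0.029285573047557484 5.000091567635536 [-0.99 -0.58  1.17]
bead b [0.0013 0.1524 0.0134] r 0.1523733480021615 angle 179.65373487050758 tilt 11.881477072232899 [-0.46  0.8   1.68  0.31  0.72 -0.44]
at [ 0.5774 -0.0962  0.0185] t 11.52
[0.04, -0.03, 0.1] [0.1, 0.1, 0.0]
--
```

View pics/t4.png

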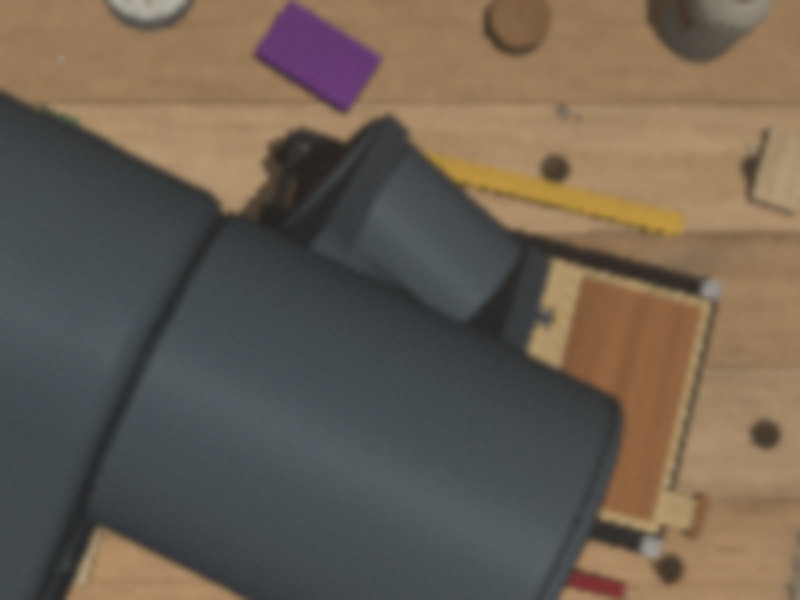

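The right side now shows the under leaf (face at about (640,400), tab at (690,510)), so the leaf is over. Releasing gently and backing off.

>>> move_arm:
  commands:
    - {"hand":2.0,"travel":[0,0,0.1],"twist":[0,0,0]}
    - {"hand":4.2,"travel":[0,0,0],"twist":[0,0,0]}
    - {"hand":4.2,"travel":[0,0,0],"twist":[0,0,0]}
    - {"hand":4.2,"travel":[0,0,0],"twist":[0,0,0]}
    - {"hand":4.2,"travel":[0,0,0],"twist":[0,0,0]}

```text
time: 11.98
position: [0.577, -0.0954, 0.0171]
tool_rot: [0.789, 0.606, 0.082, -0.063]
ft_force: [0.9, -0.3, 0.2]
grip_width: 0.0412
grip_force: 0.0
```

>>> move_arm:
  commands:
    - {"hand":4.2,"travel":[0.2,0,-1],"twist":[0,0,0]}
    - {"hand":4.2,"travel":[0.4,0,-2],"twist":[0,0,0]}
    - {"hand":4.2,"travel":[0.4,0,-3],"twist":[0,0,0]}
    - {"hand":4.2,"travel":[0,0,-4],"twist":[0,-3,0]}
    - {"hand":4.2,"travel":[0,0,-4],"twist":[0,-4,0]}

```text
time: 12.4
position: [0.5716, -0.1134, 0.1578]
tool_rot: [0.794, 0.607, 0.032, -0.026]
ft_force: [1.3, -0.3, 0.5]
grip_width: 0.0419
grip_force: 0.0
```

```bash
python3 - <<'E'
from h import *
o=robot.get_obs(); print(o['grip_width'],o['q'].round(2))
plan([([.432,.04,.155],rot(-15),14),([.432,.04,.0168],rot(-15),5)])
E
```

```text
0.04187652276156972 [-0.43  0.57  1.62  0.1   0.97 -0.22]
at [ 0.5716 -0.1134  0.1578] t 12.4
[0.79, -1.25, 0.09] [-0.3, -0.3, 6.4]
[0.65, -1.33, 0.08] [-0.3, -0.3, 6.4]
[0.5, -1.39, 0.07] [-0.3, -0.3, 6.4]
[0.34, -1.44, 0.06] [-0.3, -0.3, 6.4]
[0.17, -1.47, 0.05] [-0.3, -0.3, 6.4]
[0.01, -1.48, 0.05] [-0.3, -0.3, 6.4]
[-0.16, -1.47, 0.04] [-0.3, -0.3, 6.4]
[-0.32, -1.45, 0.03] [-0.3, -0.3, 6.4]
[-0.48, -1.4, 0.03] [-0.3, -0.3, 6.4]
[-0.63, -1.34, 0.02] [-0.3, -0.3, 6.4]
[-0.78, -1.26, 0.02] [-0.3, -0.3, 6.4]
[-0.91, -1.17, 0.02] [-0.3, -0.3, 6.4]
[-1.04, -1.06, 0.02] [-0.3, -0.3, 6.4]
[-1.15, -0.93, 0.02] [-0.3, -0.3, 6.4]
--
[0.0, 0.0, 2.76] [-0.0, -0.0, -0.0]
[0.0, 0.0, 2.76] [-0.0, -0.0, -0.0]
[0.0, 0.0, 2.76] [-0.0, -0.0, -0.0]
[0.0, 0.0, 2.76] [-0.0, -0.0, -0.0]
[0.0, 0.0, 2.76] [-0.0, -0.0, -0.0]
--
```

>>> move_arm:
  commands:
    - {"hand":6.2,"travel":[0.8,-1.2,0.1],"twist":[-0.3,-0.3,6.4]}
    - {"hand":6.2,"travel":[0.6,-1.3,0.1],"twist":[-0.3,-0.3,6.4]}
    - {"hand":6.2,"travel":[0.5,-1.4,0.1],"twist":[-0.3,-0.3,6.4]}
    - {"hand":6.2,"travel":[0.3,-1.4,0.1],"twist":[-0.3,-0.3,6.4]}
    - {"hand":6.2,"travel":[0.2,-1.5,0],"twist":[-0.3,-0.3,6.4]}
  force: 15

```text
time: 12.82
position: [0.5226, -0.0575, 0.1558]
tool_rot: [0.931, 0.363, 0.023, -0.016]
ft_force: [0.5, -0.2, 0.1]
grip_width: 0.0606
grip_force: 0.0
```

>>> move_arm:
  commands:
    - {"hand":6.2,"travel":[0,-1.5,0],"twist":[-0.3,-0.3,6.4]}
    - {"hand":6.2,"travel":[-0.2,-1.5,0],"twist":[-0.3,-0.3,6.4]}
    - {"hand":6.2,"travel":[-0.3,-1.5,0],"twist":[-0.3,-0.3,6.4]}
    - {"hand":6.2,"travel":[-0.5,-1.4,0],"twist":[-0.3,-0.3,6.4]}
    - {"hand":6.2,"travel":[-0.6,-1.3,0],"twist":[-0.3,-0.3,6.4]}

```text
time: 13.23
position: [0.4718, -0.0027, 0.1561]
tool_rot: [0.996, 0.092, 0.01, -0.005]
ft_force: [-0.3, 0.2, 0.8]
grip_width: 0.062
grip_force: 0.0
```

>>> move_arm:
  commands:
    - {"hand":6.2,"travel":[-0.8,-1.3,0],"twist":[-0.3,-0.3,6.4]}
    - {"hand":6.2,"travel":[-0.9,-1.2,0],"twist":[-0.3,-0.3,6.4]}
    - {"hand":6.2,"travel":[-1.0,-1.1,0],"twist":[-0.3,-0.3,6.4]}
    - {"hand":6.2,"travel":[-1.2,-0.9,0],"twist":[-0.3,-0.3,6.4]}
    - {"hand":6.2,"travel":[0,0,0],"twist":[0,0,0]}

```text
time: 13.65
position: [0.4292, 0.0428, 0.1554]
tool_rot: [0.992, -0.128, -0.002, 0.004]
ft_force: [-0.0, 0.2, -0.6]
grip_width: 0.062
grip_force: 0.0
```

```bash
python3 - <<'E'
from h import *
plan([([.432,.04,.0165],rot(-15),5)])
c=cam('top'); save(c,'t5.png',(200,130,420,285),3.6)
# leaf dark face: reddish/brown darker mask, left of binder
np.save('top5.npy',c,allow_pickle=True); hsv=cv2.cvtColor(c['frame'],cv2.COLOR_RGB2HSV)
for p in ([0,.083,.015],[0.03,.083,.015],[0,-.083,.01],[0,.153,.0125]):
    u,v=proj(c,b2w(p)); print(p,round(u,1),round(v,1),hsv[int(round(v)),int(round(u))])
E
```

```text
at [0.4292 0.0428 0.1554] t 13.65
[0.08, 0.02, 2.78] [0.1, 0.0, 0.1]
[0.08, 0.02, 2.78] [0.1, 0.0, 0.1]
[0.07, 0.03, 2.78] [0.1, 0.0, 0.1]
[0.07, 0.03, 2.78] [0.1, 0.0, 0.1]
[0.07, 0.04, 2.78] [0.1, 0.0, 0.1]
--
[0, 0.083, 0.015] 322.9 212.6 [ 11 129  85]
[0.03, 0.083, 0.015] 325.7 201.8 [ 11 121  84]
[0, -0.083, 0.01] 383.5 229.1 [ 13 137 125]
[0, 0.153, 0.0125] 297.3 206.0 [ 14 132 116]
```

View pics/t5.png

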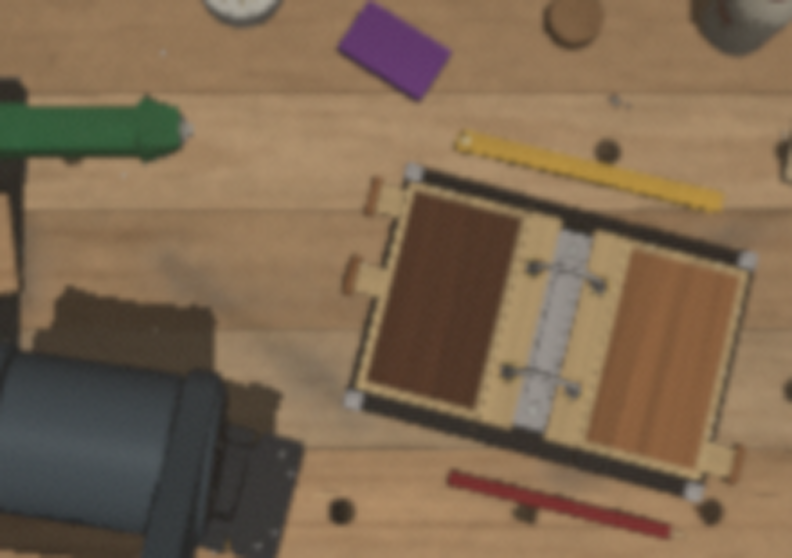

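The dark face is up and flat, with corners at about (418,193), (522,217), (476,410) and (370,381). Both left tabs, the under leaf and the bystanders are unchanged. Fetching the piece.

>>> move_arm:
  commands:
    - {"hand":6.2,"travel":[0.1,0,3],"twist":[0,0,0]}
    - {"hand":6.2,"travel":[0.1,0,3],"twist":[0,0,0]}
    - {"hand":6.2,"travel":[0.1,0,3],"twist":[0,0,0]}
    - {"hand":6.2,"travel":[0,0,2.5],"twist":[0,0,0]}
    - {"hand":6.2,"travel":[0,0,1.5],"twist":[0,0,0]}

```text
time: 14.12
position: [0.4356, 0.0385, 0.023]
tool_rot: [0.992, -0.126, -0.001, 0.004]
ft_force: [0.4, 0.8, 0.6]
grip_width: 0.0622
grip_force: 0.0
```

>>> move_arm:
  commands:
    - {"hand":6.2,"travel":[0,0,0.4],"twist":[0,0,0]}
    - {"hand":6.2,"travel":[0,0,0],"twist":[0,0,0]}
    - {"hand":6.2,"travel":[0,0,0],"twist":[0,0,0]}

```text
time: 14.37
position: [0.4358, 0.0388, 0.0215]
tool_rot: [0.992, -0.127, 0.0, 0.004]
ft_force: [-0.2, 0.3, 0.1]
grip_width: 0.0621
grip_force: 0.0
```

```bash
python3 - <<'E'
from h import *
plan([([.432,.04,.018],rot(-15),1)])
c=np.load('top5.npy',allow_pickle=True).item()
t=np.array([onz(c,u/3.6+200-.4,v/3.6+130-.4,.015) for u,v in [(418,193),(522,217),(476,410),(370,381)]]); m=t.mean(0)
print('dark',m,w2b(m),[round(np.linalg.norm(t[i]-t[(i+1)%4]),4) for i in range(4)])
E
```

```text
at [0.4358 0.0388 0.0215] t 14.37
[-0.39, -0.02, 0.34] [0.4, -0.1, 0.4]
--
dark [ 0.55802743 -0.16392333  0.015     ] [0.00010321 0.08085858 0.015     ] [np.float64(0.0789), np.float64(0.1476), np.float64(0.0799), np.float64(0.1448)]
```

>>> move_arm:
  commands:
    - {"hand":6.2,"travel":[-0.4,0,0.3],"twist":[0.4,0,0.4]}
    - {"hand":6.2,"travel":[0,0,0],"twist":[0,0,0]}
    - {"hand":3.5,"travel":[0,0,0],"twist":[0,0,0]}
    - {"hand":3.5,"travel":[0,0,0],"twist":[0,0,0]}
    - {"hand":3.5,"travel":[0,0,0],"twist":[0,0,0]}

```text
time: 14.78
position: [0.4313, 0.0403, 0.0186]
tool_rot: [0.991, -0.131, 0.001, 0.0]
ft_force: [-0.4, 0.8, 1.0]
grip_width: 0.0493
grip_force: 0.0
```

>>> move_arm:
  commands:
    - {"hand":3.5,"travel":[0,0,0],"twist":[0,0,0]}
    - {"hand":3.5,"travel":[0,0,0],"twist":[0,0,0]}
    - {"hand":3.5,"travel":[0,0,0],"twist":[0,0,0]}

```text
time: 15.03
position: [0.4312, 0.0403, 0.0184]
tool_rot: [0.991, -0.131, 0.001, 0.0]
ft_force: [-0.8, -0.4, 5.2]
grip_width: 0.0449
grip_force: 15.0
```

```bash
python3 - <<'E'
from h import *
o=robot.get_obs(); a=o['position']; z=a[2]; print(o['grip_width'],o['grip_force'],o['ft_force'])
d=b2w([0,.082,0])
plan([([a[0],a[1],z+.09],rot(-15),3),([d[0],d[1],z+.09],rot(-15),8)])
E
```

```text
0.04488937496862721 14.974621385335922 [-0.76648295 -0.36544085  5.23993096]
at [0.4312 0.0403 0.0184] t 15.03
[0.0, 0.0, -3.0] [0.0, -0.0, -0.0]
[0.0, 0.0, -3.0] [0.0, -0.0, -0.0]
[0.0, 0.0, -3.0] [0.0, -0.0, -0.0]
--
[2.19, 2.04, 0.0] [-0.0, 0.0, 0.0]
[2.19, 2.04, 0.0] [-0.0, 0.0, 0.0]
[2.19, 2.04, 0.0] [-0.0, 0.0, 0.0]
[2.19, 2.04, 0.0] [-0.0, 0.0, 0.0]
[2.19, 2.04, 0.0] [-0.0, 0.0, 0.0]
[2.19, 2.04, 0.0] [-0.0, 0.0, 0.0]
[2.19, 2.04, 0.0] [-0.0, 0.0, 0.0]
[2.19, 2.04, 0.0] [-0.0, 0.0, 0.0]
--
```

>>> move_arm:
  commands:
    - {"hand":3.5,"travel":[0,0,-2],"twist":[0,0,0]}
    - {"hand":3.5,"travel":[0,0,-3.5],"twist":[0,0,0]}
    - {"hand":3.5,"travel":[0,0,-3.5],"twist":[0,0,0]}
    - {"hand":3.5,"travel":[1.5,1.4,0],"twist":[0,0,0]}
    - {"hand":3.5,"travel":[2.2,2.0,0],"twist":[0,0,0]}

```text
time: 15.45
position: [0.4569, -0.0009, 0.1101]
tool_rot: [0.992, -0.129, 0.001, 0.0]
ft_force: [-0.3, 0.2, -1.3]
grip_width: 0.0451
grip_force: 15.0
```

>>> move_arm:
  commands:
    - {"hand":3.5,"travel":[2.2,2.0,0],"twist":[0,0,0]}
    - {"hand":3.5,"travel":[2.2,2.0,0],"twist":[0,0,0]}
    - {"hand":3.5,"travel":[2.2,2.0,0],"twist":[0,0,0]}
    - {"hand":3.5,"travel":[2.2,2.0,0],"twist":[0,0,0]}
    - {"hand":3.5,"travel":[2.2,2.0,0],"twist":[0,0,0]}

```text
time: 15.87
position: [0.5382, -0.1283, 0.1079]
tool_rot: [0.991, -0.131, -0.0, 0.0]
ft_force: [-0.3, 0.1, -0.2]
grip_width: 0.0447
grip_force: 15.0
```

>>> move_arm:
  commands:
    - {"hand":3.5,"travel":[1.6,1.5,0],"twist":[0,0,0]}
    - {"hand":3.5,"travel":[1.2,1.2,0],"twist":[0,0,0]}
    - {"hand":3.5,"travel":[0,0,0],"twist":[0,0,0]}
    - {"hand":3.5,"travel":[0,0,0],"twist":[0,0,0]}

```text
time: 16.2
position: [0.5576, -0.1608, 0.1077]
tool_rot: [0.991, -0.132, -0.001, 0.0]
ft_force: [-0.2, 0.5, -0.1]
grip_width: 0.0452
grip_force: 15.0
```

```bash
python3 - <<'E'
from h import *
o=robot.get_obs(); print(o['grip_width'],o['grip_force'])
d=b2w([0,.082,0])
plan([([d[0],d[1],.04],rot(-15),4)])
E
```

```text
0.045152838997327735 14.973848462104797
at [ 0.5576 -0.1608  0.1077] t 16.2
[0.03, 0.04, 1.69] [0.0, 0.0, -0.0]
[0.03, 0.04, 1.69] [0.0, 0.0, -0.0]
[0.03, 0.04, 1.69] [0.0, 0.0, -0.0]
[0.03, 0.04, 1.69] [0.0, 0.0, -0.0]
--
```

>>> move_arm:
  commands:
    - {"hand":3.5,"travel":[0,0.1,2],"twist":[0,0,0]}
    - {"hand":3.5,"travel":[0.1,0,2],"twist":[0,0,0]}
    - {"hand":3.5,"travel":[0,0,1.7],"twist":[0,0,0]}
    - {"hand":3.5,"travel":[0,0,0.8],"twist":[0,0,0]}
    - {"hand":3.5,"travel":[0,0,0],"twist":[0,0,0]}

```text
time: 16.62
position: [0.5563, -0.1597, 0.0413]
tool_rot: [0.991, -0.131, -0.003, -0.001]
ft_force: [-0.1, 0.4, -0.4]
grip_width: 0.0449
grip_force: 15.0
```

>>> move_arm:
  commands:
    - {"hand":3.5,"travel":[0,0,0],"twist":[0,0,0]}
    - {"hand":3.5,"travel":[0,0,0],"twist":[0,0,0]}

```text
time: 16.78
position: [0.5591, -0.1615, 0.0441]
tool_rot: [0.991, -0.131, 0.001, 0.001]
ft_force: [-0.4, 0.0, 0.1]
grip_width: 0.0449
grip_force: 15.0
```

```bash
python3 - <<'E'
from h import *
d=b2w([0,.082,0])
plan([([d[0],d[1],.0335],rot(-15),2)])
E
```

```text
at [ 0.5591 -0.1615  0.0441] t 16.78
[-0.03, 0.07, 0.53] [0.0, -0.0, -0.0]
[-0.02, 0.07, 0.53] [0.0, -0.0, -0.0]
--
```

>>> move_arm:
  commands:
    - {"hand":3.5,"travel":[0,0.1,0.6],"twist":[0,0,0]}
    - {"hand":3.5,"travel":[0,0,0.3],"twist":[0,0,0]}
    - {"hand":3.5,"travel":[0,0,0.15],"twist":[0,0,0]}
    - {"hand":3.5,"travel":[0,0,0],"twist":[0,0,0]}
    - {"hand":3.5,"travel":[0,0,0],"twist":[0,0,0]}

```text
time: 17.2
position: [0.5587, -0.163, 0.0334]
tool_rot: [0.991, -0.131, 0.0, 0.001]
ft_force: [-0.8, 0.6, 5.4]
grip_width: 0.0449
grip_force: 15.0
```

Contact (about 5 N). Releasing and lifting away, back toward the robot's start side.

>>> move_arm:
  commands:
    - {"hand":6.0,"travel":[0,0,0],"twist":[0,0,0]}
    - {"hand":6.0,"travel":[0,0,0],"twist":[0,0,0]}
    - {"hand":6.0,"travel":[0,0,0],"twist":[0,0,0]}
    - {"hand":6.0,"travel":[0,0,0],"twist":[0,0,0]}
    - {"hand":6.0,"travel":[0,0,-0.5],"twist":[0,0,0]}

```text
time: 17.62
position: [0.5578, -0.1625, 0.0369]
tool_rot: [0.991, -0.131, -0.001, 0.0]
ft_force: [-0.9, -0.2, -0.8]
grip_width: 0.0593
grip_force: 0.0
```

>>> move_arm:
  commands:
    - {"hand":6.0,"travel":[0,0,-2],"twist":[0,0,0]}
    - {"hand":6.0,"travel":[0,0,-4],"twist":[0,0,0]}
    - {"hand":6.0,"travel":[0,0,-4],"twist":[0,0,0]}
    - {"hand":6.0,"travel":[-3,-2.5,-1],"twist":[0,0,0]}
    - {"hand":6.0,"travel":[-3,-2.5,0],"twist":[0,0,0]}

```text
time: 18.03
position: [0.5175, -0.101, 0.1519]
tool_rot: [0.991, -0.132, 0.006, 0.002]
ft_force: [0.1, 0.4, -0.3]
grip_width: 0.06
grip_force: 0.0
```

>>> move_arm:
  commands:
    - {"hand":6.0,"travel":[-3,-2.8,0],"twist":[0,0,0]}
    - {"hand":6.0,"travel":[-3,-2.8,0],"twist":[0,0,0]}
    - {"hand":6.0,"travel":[-1,-3.5,0],"twist":[0,0,0]}
    - {"hand":6.0,"travel":[0,-3.5,0],"twist":[0,0,0]}
    - {"hand":6.0,"travel":[0,0,0],"twist":[0,0,0]}

```text
time: 18.45
position: [0.4787, 0.0458, 0.1482]
tool_rot: [0.992, -0.128, 0.001, -0.0]
ft_force: [-1.0, -0.9, 0.9]
grip_width: 0.0602
grip_force: 0.0
```

```bash
python3 - <<'E'
from h import *
o=robot.get_obs(); print(o['position'],o['time'])
c=cam('top'); save(c,'t6.png',(220,130,420,280),4)
E
```

```text
[0.47873726 0.04580304 0.14824474] 18.45
```

View pics/t6.png

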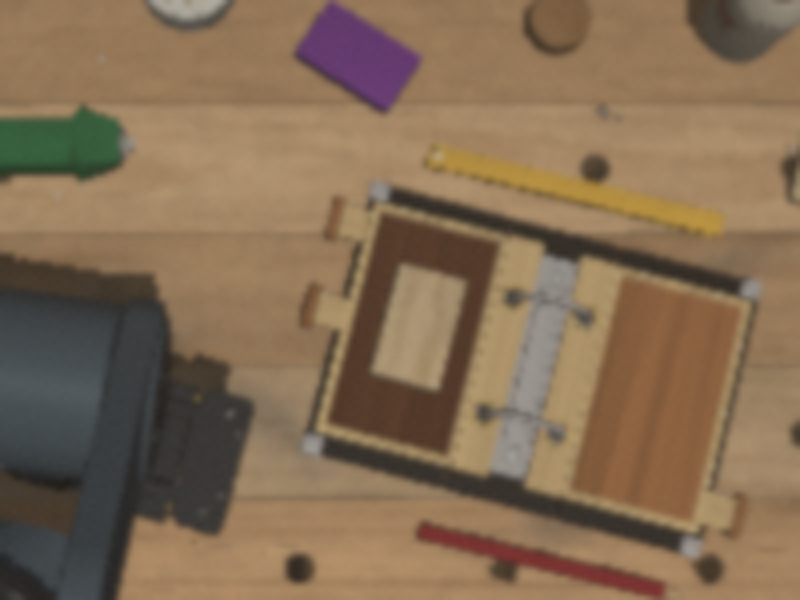

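The piece sits in the middle of the dark face (about (420,326), inside the sample spanning (328–500, 215–455)). The arm is clear and the bystanders are unmoved.

```bash
python3 -c "
from rig import robot
print(robot.hand_in())"
```

```text
the job is handed in; nothing more can be done
None
```

The top leaf is turned and lies flat on the left with its dark face up. The test piece lies flat in the middle of it, the last picture shows nothing else moved, and I handed the job in at about 18.5 s on the robot's clock.

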